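# Uncover the specimen box and hold up the loaded carrier

### The arm

A 6-joint arm with a two-finger parallel gripper is mounted at the origin on the work surface. World frame = base frame: x ahead of the robot, y to its left, z up, the work surface at z = 0. Lengths are in m, angles in degrees, forces in N, time in s.
With the tool pointing down it reaches from about 0.4 to 0.825 m from the base axis. Payload 7 kg.
Tool frame: the origin (TCP) lies midway between the tips of the shut fingers; the grasp point (between the pads) lies 19 mm behind it; z points along the fingers, x is the direction in which the jaws open and shut, and the axes are right-handed (so a half turn about z gives the same grasp; the last joint's range is limited). The gripper opens to 88 mm and grips with 3 to 60 N. Pads are 19 mm wide; open, the fingers measure 130 mm over their backs; the gripper's body (78 mm by 193 mm) begins 47 mm behind the grasp point.
Start: joints at [87.153, 20.546, 0.682, 0, -70.136, -16.507], TCP at [0.224, 0.637, 0.227] pointing down, gripper open.
Joint ranges: [-176.03, 176.03], [-82.01, 121.73], [-58.28, 71.71], [-173.87, 95.51], [-174.79, -0.11], [-173.66, 173.66]. Speed limits (degrees/s): [136.94, 136.94, 172.46, 180, 180, 180].

### API

Orientations are given as [roll, pitch, yaw] about the fixed x, y, z axes, in that order (R = Rz(yaw) Ry(pitch) Rx(roll)).
In Python, from plant import ctrl, vision, nets gives the robot as it stands.
- The arm moves only by the shell command python3 -m jog 'ROWS'. ROWS is text: rows parted by semicolons, each of 7 numbers parted by spaces: the turn, a rotation vector about the tool's x, y, z in units of 0.1 rad (1.0 is 0.1 rad), then the shift along the tool's x, y, z in units of 4 cm (1.0 is 4 cm), then the opening, from -1 (shut) to 1 (fully open). In form: rx ry rz x y z jaw; .... A call has 1 to 8 rows; each row shifts and turns the commanded pose from where the row before left it, along the tool's axes as they then stand; what a row does not reach is not made up. A row lasts 1/8 s, in which the tool goes at most 62.5 mm and 10.7 degrees, less where a joint would pass 70% of its speed; a pose out of reach is approached as far as the arm can. A call with a number of a shift or a turn outside -1 to 1 is refused whole. A call with a gripper value outside its range is refused whole. The fingers move at their own pace and stop on an object; the grip force is fixed at half the most. Time passes only in rows, so rows that do not move let the fingers close. It gives the time, the measured TCP pose, the force and the opening at its end, in the units of the state.
- ctrl.get_obs(): the state, without advancing time (a new reading comes with each control period).
- vision.snapshot(name): name is "side" or "top"; returns (picture, depth): 480x640x3 uint8, red, green, blue; 480x640 float32, m along the optical axis (not along the pixel's ray), 0 where there is no reading.
- vision.camera_info(name): a dict with "camera_matrix" (3x3 intrinsics, pixels), "D" ([k1, k2, p1, p2, k3] as OpenCV has them; the pictures are not rectified), "camera_from_world" (4x4, takes a point from world to camera coordinates). Camera axes: x right, y down, z forward; pixel columns grow to the right and rows downward; lengths in m; the calibration is good to about 2 mm. A picture is of the moment at which its call begins. camera_info takes no time and is no camera call.
- ctrl.close_job(): hands the job in, once; it reports no verdict.
Trained networks look in the newest picture that a camera, given by its name, has taken for a name from the list of things; names that differ only in an ending like _2 or _b are one class to them, and where a whole thing is asked for, a point or a joint stands for the part that bears it (a point fixed in the world has none). Each returns a list of dicts, best first, with "score" (0 to 1); they miss things now and then, are a little off and sometimes report something else, mostly with a low value. They report only what shows in the picture. A call takes as long as a camera call. They do not tell look-alikes from the thing itself.
- nets.boxes_of(target, camera): "location" ([x, y, z] in m, in world coordinates, good to about 4 mm: the middle of the surface that is visible of it).
The state is a dict: "clock": time; "joint_pos": joint angles; "qvel": joint speeds; "tau": joint torques, N m; "tool_pos": TCP position; "orientation": TCP orientation; "force": force on the tool from outside, world axes, zero at the start; "moment": the same for the moment, N m; "opening": finger opening in m.
Only numpy, scipy, OpenCV 4.12 (cv2) and the standard library are available. Lean on these libraries where they do the work, as an engineer would, in place of code of your own. Each camera call takes 0.05 s, during which the arm holds its last target.

### The job

Lift the cover plate off the two pins of the specimen box and lay it gently, handle up, centred on the rubber mat. Then lift the specimen carrier out of the box by its handle, with both steel bars still lying in it, and hold it steady and level straight above the box, with about 10 cm of air between the carrier's underside and the box's rim. Finish while still holding it there (do not put it down), and leave the weight, the screwdriver and the jar where they are.

Things in the scene. Friction and masses are not known exactly. Their poses are not given: they have to be found in the camera images.
- housing: Specimen box: fixed, white, open-topped box, 170 (x) by 150 (y) by 70 mm high, walls 4 mm, floor 4 mm thick, a 16 mm square post in each inner corner. Two upright steel pins, 8 mm thick, stand 14 mm above the rim on the posts at (+73, +63) and (-73, -63) mm. Origin: centre of its underside, on the bench; z up. It may stand left or right of the mat.
- cover_grip (a point): Centre of the cover plate's handle bar. The cover is a loose grey plate 170 (x) by 150 (y) by 5 mm, 0.3 kg or so, lying on the box's rim, with two 11 mm holes over the pins (it lifts straight up off them by more than 14 mm). The dark handle bar is 12 mm wide (x), 72 mm long (y), 14 mm high, on a leg at each end; this point lies above the plate's middle, 34 mm above the plate's underside; clear space of 22 mm below the bar. Axes as the plate's, z up.
- cover: The same cover plate; origin at the centre of its underside.
- carrier_grip (a point): Centre of the carrier's handle bar. The carrier is a loose aluminium tray, 110 (x) by 84 (y) mm with a rim 10 mm high, 0.25 kg or so, standing on the box's floor under the cover, slightly off the box's centre and turned. Its handle bar is 12 mm wide (x), 72 mm long (y), 14 mm high, on a leg at each end; this point lies above the tray's middle, 55 mm above the tray's underside (in the box it is 59 mm above the bench, 11 mm below the rim). Axes as the tray's, z up.
- carrier: The same carrier; origin at the centre of its underside.
- bar_a_mid (a point): Centre of a notched steel test bar, 10 by 55 by 10 mm, long along its y, lying loose in the carrier on one side of the handle (its -x side).
- bar_b_mid (a point): Centre of the second such bar, on the other side of the handle (+x).
- mat: Flat dark rubber mat, 220 (x) by 200 (y) by 3 mm, fixed on the bench; origin at the centre of its underside.
- weight: Bystander: loose steel weight with a neck and button, 64 mm across, 56 mm high; origin under its centre.
- screwdriver: Bystander: loose screwdriver lying on the bench.
- jar: Bystander: loose closed jar, 60 mm across, 75 mm high; origin under its centre.
Mind the look-alikes: they are no part of the job. There is more than one size of the housing; the one meant has the size given above.

How it is judged (in metres and radians):
On the way, in this order (a step that is already met when the one before it is completed fails the run):
1. the cover is lifted clear of the pins, held by the fingers (z of cover_grip in the frame of housing above 0.125 m and contact force between the fingers and cover above 0.5 N), for 0.1 s.
2. the cover lies flat on the mat, handle up, let go (horizontal distance between cover_grip and mat below 0.05 m and angle between cover_grip's own z axis and vertical below 0.06 rad and height (world z) of cover_grip below 0.043 m and contact force between the fingers and cover below 0.1 N and linear speed of cover below 0.03 m/s), for 0.2 s.
3. the carrier is lifted out above the box, level, held by the fingers (height (world z) of carrier_grip above 0.185 m and horizontal distance between carrier_grip and housing below 0.08 m and angle between carrier_grip's own z axis and vertical below 0.12 rad and contact force between the fingers and carrier above 1 N), for 0.2 s.
At the end, for the whole second after the job is handed in: Fingers hold the carrier still, level within 0.12 rad, underside 60 mm or more above the rim, within 80 mm sideways of the box's centre, touching neither box nor cover, both bars in it. Cover let go, flat (0.06 rad), handle up, its centre within 50 mm of the mat's (all of step 2 and all of step 3 and linear speed of carrier below 0.03 m/s and angular speed of carrier below 0.15 rad/s and contact force between carrier and housing below 0.05 N and contact force between carrier and cover below 0.05 N and horizontal distance between each of bar_a_mid, bar_b_mid and carrier_grip below 0.058 m and z of bar_a_mid in the frame of carrier_grip between -0.053 and -0.03 m and z of bar_b_mid in the frame of carrier_grip between -0.053 and -0.03 m); the arm keeps its last pose, push and grip.
It fails at once if a bystander (weight, screwdriver, jar) moved more than 30 mm (distance of any of weight, screwdriver, jar from where it was at the start of the episode above 0.03 m).
It fails at once if the cover is let fall from more than about 2 cm (linear speed of cover above 0.65 m/s and contact force between the fingers and cover below 0.01 N).
It fails at once if the carrier is tipped by more than 0.4 rad (angle between carrier_grip's own z axis and vertical above 0.4 rad).
It also fails if it takes over 64 s, if anything falls off the work surface, if the arm or the gripper's body presses on something with over 40 N, if the wrist force passes 120 N, or if a joint passes its speed limit or range.

## Working session

There is one attempt and no reset: what is moved stays moved. The work goes in short steps, Python scripts to look and compute and a shell command to move; the robot and the scene stay as the last step left them, time stands still between calls to the robot, and variables do not carry over. Pictures are saved under pics/ and viewed, and the job is handed in when it is done.

```bash
ls; mkdir -p pics
cat > h.py <<'E'
import numpy as np,cv2,pickle
from plant import ctrl,vision,nets
def snap(n,tag):
    p,d=vision.snapshot(n); cv2.imwrite(f'pics/{tag}.png',p[:,:,::-1]); np.savez(f'pics/{tag}.npz',p=p,d=d); return p,d
def px2w(n,u,v,z):
    c=vision.camera_info(n);K=np.array(c['camera_matrix']);T=np.array(c['camera_from_world']);D=np.array(c['D'])
    a=cv2.undistortPoints(np.array([[[u,v]]],float),K,D)[0,0]
    R=T[:3,:3];t=T[:3,3]; o=-R.T@t; r=R.T@np.array([a[0],a[1],1.]); return o+r*(z-o[2])/r[2]
def w2px(n,P):
    c=vision.camera_info(n);T=np.array(c['camera_from_world'])
    return cv2.projectPoints(np.atleast_2d(np.array(P,float)),cv2.Rodrigues(T[:3,:3])[0],T[:3,3],np.array(c['camera_matrix']),np.array(c['D']))[0][:,0]
def cloud(n,d):
    c=vision.camera_info(n);K=np.array(c['camera_matrix']);T=np.array(c['camera_from_world']);D=np.array(c['D'])
    v,u=np.mgrid[0:480,0:640]; a=cv2.undistortPoints(np.stack([u,v],-1).reshape(-1,1,2).astype(float),K,D)[:,0]
    P=np.c_[a,np.ones(len(a))]*d.reshape(-1,1); W=(P-T[:3,3])@T[:3,:3]; W[d.reshape(-1)==0]=np.nan; return W.reshape(480,640,3)
E
python3 - <<'E'
from h import *
print(ctrl.get_obs())
for n in('top','side'):
    snap(n,n+'0')
    for t in ('housing','cover_grip','cover','mat','weight','screwdriver','jar'):
        for r in nets.boxes_of(t,n): print(n,t,round(r['score'],2),np.round(r['location'],3),np.round(w2px(n,r['location'])[0]))
E
```

```text
pics
{'clock': 0.0, 'joint_pos': array([ 8.71517545e+01,  2.05906190e+01,  6.33162420e-01, -2.00466164e-02,
       -7.01359175e+01, -1.65049182e+01]), 'qvel': array([-0.00528949, -0.05524939,  0.08887872,  0.01111461,  0.05706779,
       -0.01799692]), 'tau': array([-4.89119520e-04, -5.82713056e+01,  2.93052810e+01,  6.99779972e+00,
        6.86680040e-03, -1.43165621e-04]), 'tool_pos': array([0.22357363, 0.63637245, 0.22562749]), 'orientation': array([-1.79991539e+02, -9.48808663e-02, -1.09359998e+02]), 'force': array([-0.33384824,  0.62223792, -1.10001646]), 'moment': array([-0.03824039, -0.02460473, -0.00733433]), 'opening': 0.08763182985177762}
top housing 0.56 [0.411 0.096 0.053] [270. 275.]
top housing 0.56 [ 0.196 -0.346  0.007] [478. 371.]
top cover_grip 0.7 [0.48  0.136 0.077] [250. 242.]
top cover 0.83 [0.481 0.133 0.074] [251. 242.]
top mat 0.92 [ 0.531 -0.153  0.001] [382. 220.]
top weight 0.62 [ 0.46  -0.424  0.031] [510. 248.]
top screwdriver 0.97 [0.438 0.424 0.021] [122. 267.]
top jar 0.81 [ 0.744 -0.061  0.077] [340. 118.]
side housing 0.73 [ 0.215 -0.317  0.005] [320. 420.]
side housing 0.64 [0.422 0.075 0.039] [279. 250.]
side cover_grip 0.87 [0.473 0.128 0.072] [281. 221.]
side cover 0.86 [0.47  0.125 0.076] [281. 221.]
side mat 0.78 [ 0.523 -0.154  0.001] [370. 292.]
side weight 0.78 [ 0.452 -0.434  0.033] [442. 382.]
side screwdriver 0.54 [0.438 0.42  0.013] [212. 187.]
side screwdriver 0.28 [0.472 0.13  0.074] [281. 220.]
side jar 0.87 [ 0.74  -0.08   0.052] [410. 219.]
```

View pics/top0.png

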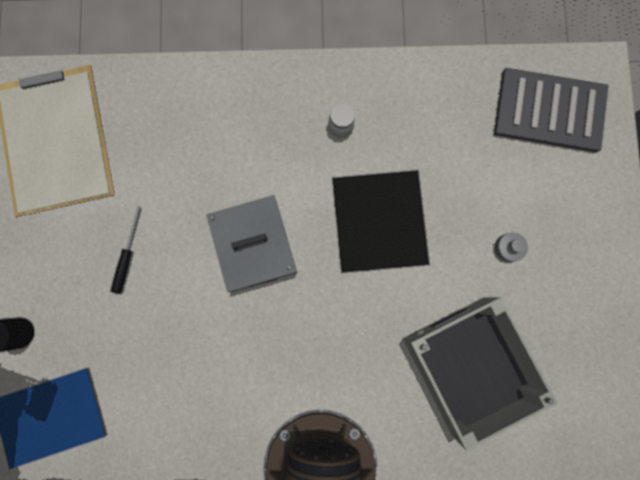

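View pics/side0.png

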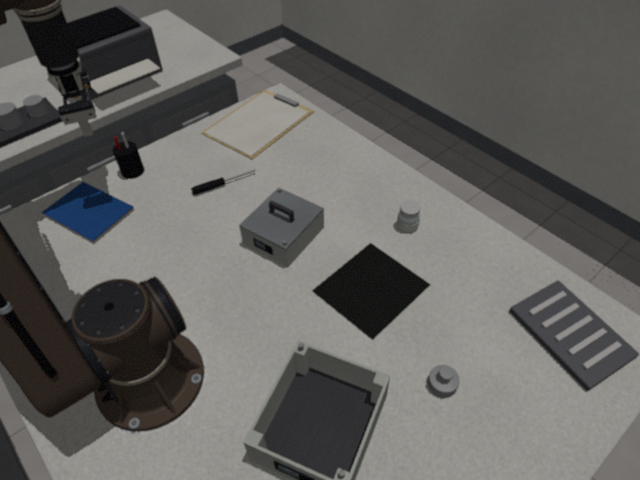

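Top view: the covered grey box with a dark handle is at (251,243). The big open white box at (478,371) is the look-alike. The mat is at (381,220), the weight at (511,247), the jar at (341,121) and the screwdriver at (125,255). The candidates for the box are those two, and only the one at (251,243) has a cover on it. I'll check its size in depth and in a crop.

Run:
```python
from h import *
for n,win in (('top',(180,320,170,310)),('side',(220,340,170,280))):
    f=np.load(f'pics/{n}0.npz');W=cloud(n,f['d']);u0,u1,v0,v1=win
    S=W[v0:v1,u0:u1].reshape(-1,3);S=S[~np.isnan(S[:,0])]
    pl=S[(S[:,2]>.066)&(S[:,2]<.084)]; r=cv2.minAreaRect(pl[:,:2].astype(np.float32)); print(n,'plate',r,np.median(pl[:,2]))
    h=S[(S[:,2]>.094)&(S[:,2]<.125)]; r=cv2.minAreaRect(h[:,:2].astype(np.float32)); print('handle',r,np.median(h[:,2]),h[:,:2].mean(0),len(h))
    crop=f['p'][v0:v1,u0:u1,::-1]; cv2.imwrite(f'pics/crop_{n}.png',cv2.resize(crop,None,fx=4,fy=4,interpolation=cv2.INTER_CUBIC))
f=np.load('pics/top0.npz');p=f['p'];m=(p.max(2)<30).astype(np.uint8);m[:150]=0;m[290:]=0;m[:,:320]=0;m[:,450:]=0
c=max(cv2.findContours(m,0,1)[0],key=cv2.contourArea);q=cv2.boxPoints(cv2.minAreaRect(c));print(q)
w=np.array([px2w('top',*a,.003)[:2] for a in q],np.float32);print('mat',cv2.minAreaRect(w))
f=np.load('pics/top0.npz');W=cloud('top',f['d']);S=W[290:460,395:560].reshape(-1,3);S=S[(S[:,2]>.03)];print('other',cv2.minAreaRect(S[:,:2].astype(np.float32)),S[:,2].max())
```

```text
top plate ((0.4795435070991516, 0.13455665111541748), (0.1705666333436966, 0.15023402869701385), 15.109757423400879) 0.07400131208305344
handle ((0.4792523980140686, 0.13427715003490448), (0.012460753321647644, 0.07200703769922256), 15.28230094909668) 0.10950289216798018 [0.47870248 0.13401339] 237
side plate ((0.47984617948532104, 0.13718581199645996), (0.17768292129039764, 0.15558841824531555), 14.655405044555664) 0.07641283411605287
handle ((0.4792715609073639, 0.13555797934532166), (0.016868337988853455, 0.07367821037769318), 15.035252571105957) 0.10979903161947778 [0.47897727 0.1330948 ] 175
[[333.54105 178.9508 ]
 [418.74594 171.2049 ]
 [427.07382 262.81146]
 [341.86893 270.55737]]
mat ((0.5314623713493347, -0.15059936046600342), (0.21103793382644653, 0.1952602118253708), 3.477911949157715)
other ((0.20938998460769653, -0.32848650217056274), (0.23536613583564758, 0.20602597296237946), 24.975540161132812) 0.11696691950119477
```

View pics/crop_top.png

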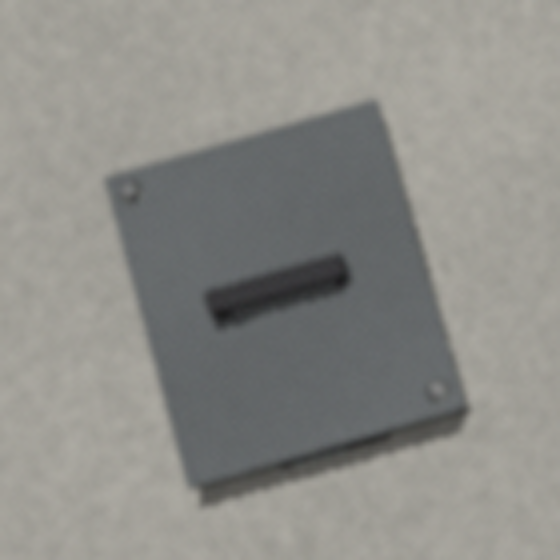

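The crop shows the cover with pins at top-left and bottom-right. It measures 170 x 150 mm, centred at (0.479,0.134) with yaw 15.2°, and the handle top is at z 0.110, so this is the right one. The other box is 235 x 206 mm. Next I plan the rows to a point above the handle.

```bash
cat > plan.py <<'E'
import sys
from h import *
from scipy.spatial.transform import Rotation as Ro
def plan(tp,yaw,n,mode=0,tilt=True):
    o=ctrl.get_obs();p=np.array(o['tool_pos']);R=Ro.from_euler('xyz',o['orientation'],degrees=True)
    Rt=Ro.from_euler('xyz',[180,0,yaw],degrees=True)
    rv=(R.inv()*Rt).as_rotvec(); d=(np.array(tp)-p)/n
    print('from',p.round(4),np.round(o['orientation'],2),'rotvec units',(rv*10).round(2))
    for i in range(n):
        Rn=R*Ro.from_rotvec(rv/n); s=(Rn if mode else R).inv().apply(d)/.04
        print(' '.join(f'{a:.2f}' for a in np.r_[rv/n*10,s])); R=Rn
if __name__=='__main__':
    a=list(map(float,sys.argv[1:])); plan(a[:3],a[3],int(a[4]),int(a[5]) if len(a)>5 else 0)
E
python3 plan.py 0.479 0.134 0.18 -164.8 16; python3 -m jog -h 2>&1 | head -20
```

```text
from [0.2237 0.6368 0.2266] [ 180.      0.   -109.35] rotvec units [ 0.   -0.    9.68]
0.00 -0.00 0.60 0.61 -0.64 0.07
0.00 -0.00 0.60 0.57 -0.67 0.07
0.00 -0.00 0.60 0.53 -0.71 0.07
0.00 -0.00 0.60 0.48 -0.74 0.07
0.00 -0.00 0.60 0.44 -0.76 0.07
0.00 -0.00 0.60 0.39 -0.79 0.07
0.00 -0.00 0.60 0.34 -0.81 0.07
0.00 -0.00 0.60 0.29 -0.83 0.07
0.00 -0.00 0.60 0.24 -0.85 0.07
0.00 -0.00 0.60 0.19 -0.86 0.07
0.00 -0.00 0.60 0.14 -0.87 0.07
0.00 -0.00 0.60 0.09 -0.88 0.07
0.00 -0.00 0.60 0.03 -0.88 0.07
0.00 -0.00 0.60 -0.02 -0.88 0.07
0.00 -0.00 0.60 -0.07 -0.88 0.07
0.00 -0.00 0.60 -0.13 -0.87 0.07
invalid input at $: expected rows of numbers
```

```bash
python3 -m jog '0 0 0.6 0.61 -0.64 0.07 1;0 0 0.6 0.57 -0.67 0.07 1;0 0 0.6 0.53 -0.71 0.07 1;0 0 0.6 0.48 -0.74 0.07 1;0 0 0.6 0.44 -0.76 0.07 1;0 0 0.6 0.39 -0.79 0.07 1;0 0 0.6 0.34 -0.81 0.07 1;0 0 0.6 0.29 -0.83 0.07 1'; python3 plan.py 0.479 0.134 0.18 -164.8 8
```

```text
clock: 1.8
tool_pos: [0.3526, 0.3848, 0.2043]
orientation: [180.0, 0.0, -137.0]
force: [0.9, 0.7, -0.5]
opening: 0.0878
from [0.3526 0.3848 0.2043] [ 1.7999e+02  3.0000e-02 -1.3696e+02] rotvec units [0.   0.   4.86]
0.00 0.00 0.61 0.25 -0.84 0.08
0.00 0.00 0.61 0.19 -0.86 0.08
0.00 0.00 0.61 0.14 -0.87 0.08
0.00 0.00 0.61 0.09 -0.87 0.08
0.00 0.00 0.61 0.04 -0.88 0.08
0.00 0.00 0.61 -0.02 -0.88 0.08
0.00 0.00 0.61 -0.07 -0.87 0.08
0.00 0.00 0.61 -0.12 -0.87 0.08
```

```bash
python3 -m jog '0 0 0.61 0.25 -0.84 0.08 1;0 0 0.61 0.19 -0.86 0.08 1;0 0 0.61 0.14 -0.87 0.08 1;0 0 0.61 0.09 -0.87 0.08 1;0 0 0.61 0.04 -0.88 0.08 1;0 0 0.61 -0.02 -0.88 0.08 1;0 0 0.61 -0.07 -0.87 0.08 1;0 0 0.61 -0.12 -0.87 0.08 1'; python3 plan.py 0.479 0.134 0.087 -164.8 4
```

```text
clock: 2.8
tool_pos: [0.4794, 0.134, 0.1788]
orientation: [180.0, 0.0, -164.9]
force: [0.3, 0.3, 0.4]
opening: 0.0878
from [0.4794 0.134  0.1788] [ 1.7998e+02  4.0000e-02 -1.6493e+02] rotvec units [ 0.    0.01 -0.02]
0.00 0.00 -0.01 0.00 0.00 0.57
0.00 0.00 -0.01 0.00 0.00 0.57
0.00 0.00 -0.01 0.00 0.00 0.57
0.00 0.00 -0.01 0.00 0.00 0.57
```

```bash
python3 -m jog '0 0 0 0 0 0.6 1;0 0 0 0 0 0.6 1;0 0 0 0 0 0.6 1;0 0 0 0 0 0.48 1;0 0 0 0 0 0 1'
python3 - <<'E'
from h import *
p,d=snap('side','side1')
cv2.imwrite('pics/s1c.png',cv2.resize(p[130:290,200:400,::-1],None,fx=4,fy=4,interpolation=cv2.INTER_CUBIC)[:600])
E
```

```text
clock: 3.42
tool_pos: [0.4781, 0.1344, 0.0864]
orientation: [-179.9, -0.1, -164.8]
force: [-0.0, 0.1, -0.0]
opening: 0.0878
```

View pics/s1c.png

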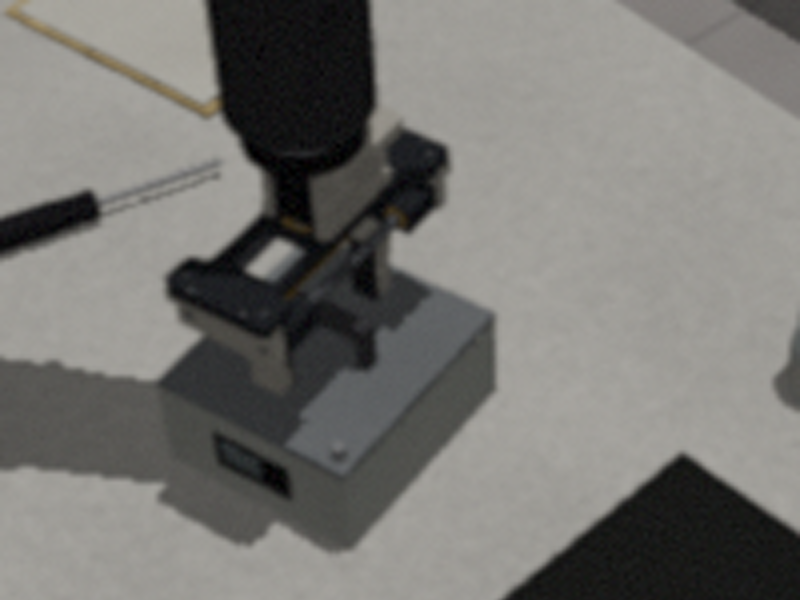

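The fingers straddle the handle, one at (270,370) and one at (375,270), with the handle between them. I'll close.

```bash
python3 -m jog '0 0 0 0 0 0 -1;0 0 0 0 0 0 -1;0 0 0 0 0 0 -1;0 0 0 0 0 0 -1;0 0 0 0 0 0 -1;0 0 0 0 0 0 -1;0 0 0 0 0 0 -1;0 0 0 0 0 0 -1'
```

```text
clock: 4.47
tool_pos: [0.479, 0.1351, 0.0874]
orientation: [180.0, 0.0, -164.8]
force: [1.5, 0.5, -1.1]
opening: 0.0137
```

```bash
python3 -m jog '0 0 0 0 0 0 -1;0 0 0 0 0 -0.1 -1;0 0 0 0 0 -0.2 -1;0 0 0 0 0 -0.3 -1;0 0 0 0 0 -0.4 -1;0 0 0 0 0 -0.4 -1;0 0 0 0 0 -0.4 -1;0 0 0 0 0 -0.3 -1'
python3 - <<'E'
from h import *
p,d=snap('side','side2')
cv2.imwrite('pics/s2c.png',cv2.resize(p[100:300,180:430,::-1],None,fx=3,fy=3,interpolation=cv2.INTER_CUBIC))
E
```

```text
clock: 5.48
tool_pos: [0.4783, 0.1347, 0.1725]
orientation: [180.0, -0.0, -164.8]
force: [-1.0, 0.4, -3.5]
opening: 0.012
```

View pics/s2c.png

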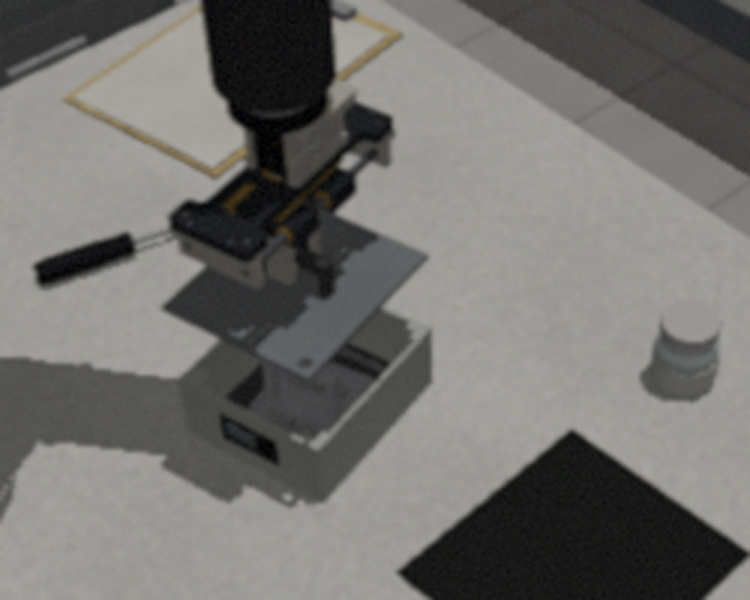

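Cover lifted off the pins and level; the carrier can be seen inside the box. On to the mat.

```bash
python3 plan.py 0.530 -0.151 0.15 -176.5 14
```

```text
from [0.4792 0.1351 0.1739] [ 1.7997e+02  1.1000e-01 -1.6481e+02] rotvec units [0.01 0.02 2.04]
0.00 0.00 0.15 0.05 -0.52 0.04
0.00 0.00 0.15 0.04 -0.52 0.04
0.00 0.00 0.15 0.03 -0.52 0.04
0.00 0.00 0.15 0.02 -0.52 0.04
0.00 0.00 0.15 0.02 -0.52 0.04
0.00 0.00 0.15 0.01 -0.52 0.04
0.00 0.00 0.15 0.00 -0.52 0.04
0.00 0.00 0.15 -0.01 -0.52 0.04
0.00 0.00 0.15 -0.01 -0.52 0.04
0.00 0.00 0.15 -0.02 -0.52 0.04
0.00 0.00 0.15 -0.03 -0.52 0.04
0.00 0.00 0.15 -0.04 -0.52 0.04
0.00 0.00 0.15 -0.04 -0.52 0.04
0.00 0.00 0.15 -0.05 -0.52 0.04
```

```bash
python3 -m jog '0 0 0.1 0.03 -0.2 0 -1;0 0 0.15 0.05 -0.4 0 -1;0 0 0.15 0.04 -0.52 0.04 -1;0 0 0.15 0.03 -0.55 0.04 -1;0 0 0.15 0.02 -0.55 0.04 -1;0 0 0.15 0.02 -0.55 0.04 -1;0 0 0.15 0.01 -0.55 0.04 -1;0 0 0.15 0 -0.55 0.04 -1'; python3 plan.py 0.530 -0.151 0.12 -176.5 8
```

```text
clock: 6.52
tool_pos: [0.5028, -0.0201, 0.1609]
orientation: [-180.0, -0.1, -171.5]
force: [-0.2, 0.2, -2.8]
opening: 0.0116
from [ 0.5028 -0.0201  0.1609] [-1.7998e+02 -1.0000e-01 -1.7151e+02] rotvec units [-0.   -0.02  0.87]
-0.00 -0.00 0.11 -0.02 -0.42 0.13
-0.00 -0.00 0.11 -0.03 -0.42 0.13
-0.00 -0.00 0.11 -0.03 -0.42 0.13
-0.00 -0.00 0.11 -0.04 -0.42 0.13
-0.00 -0.00 0.11 -0.04 -0.42 0.13
-0.00 -0.00 0.11 -0.05 -0.42 0.13
-0.00 -0.00 0.11 -0.05 -0.41 0.13
-0.00 -0.00 0.11 -0.06 -0.41 0.13
```

```bash
python3 -m jog '0 0 0.11 -0.02 -0.52 0.13 -1;0 0 0.11 -0.03 -0.52 0.13 -1;0 0 0.11 -0.03 -0.52 0.13 -1;0 0 0.11 -0.04 -0.5 0.13 -1;0 0 0.11 -0.04 -0.45 0.13 -1;0 0 0.11 -0.05 -0.4 0.13 -1;0 0 0.11 -0.05 -0.3 0.13 -1;0 0 0.11 -0.06 -0.12 0.13 -1'; python3 plan.py 0.530 -0.151 0.0195 -176.5 8
```

```text
clock: 7.52
tool_pos: [0.532, -0.1498, 0.1197]
orientation: [180.0, -0.0, -176.5]
force: [0.5, 0.5, -3.1]
opening: 0.0119
from [ 0.532  -0.1498  0.1197] [ 1.8000e+02 -2.0000e-02 -1.7653e+02] rotvec units [ 0.   -0.   -0.01]
0.00 -0.00 -0.00 0.01 -0.00 0.31
0.00 -0.00 -0.00 0.01 -0.00 0.31
0.00 -0.00 -0.00 0.01 -0.00 0.31
0.00 -0.00 -0.00 0.01 -0.00 0.31
0.00 -0.00 -0.00 0.01 -0.00 0.31
0.00 -0.00 -0.00 0.01 -0.00 0.31
0.00 -0.00 -0.00 0.01 -0.00 0.31
0.00 -0.00 -0.00 0.01 -0.00 0.31
```

```bash
python3 -m jog '0 0 0 0 0 0.3 -1;0 0 0 0 0 0.4 -1;0 0 0 0 0 0.4 -1;0 0 0 0 0 0.4 -1;0 0 0 0 0 0.35 -1;0 0 0 0 0 0.2 -1;0 0 0 0 0 0.15 -1;0 0 0 0 0 0 -1'
```

```text
clock: 8.52
tool_pos: [0.5319, -0.1491, 0.0319]
orientation: [-180.0, -0.0, -176.4]
force: [-0.4, -0.3, -3.1]
opening: 0.012
```

```bash
python3 -m jog '0 0 0 0 0 0.06 -1;0 0 0 0 0 0.06 -1;0 0 0 0 0 0.05 -1;0 0 0 0 0 0.05 -1;0 0 0 0 0 0 -1'
```

```text
clock: 9.15
tool_pos: [0.5318, -0.149, 0.0232]
orientation: [-180.0, -0.0, -176.4]
force: [0.2, -0.1, -3.4]
opening: 0.0118
```

Still fully hanging (Fz ≈ -3.3). Easing down in small steps.

```bash
python3 -m jog '0 0 0 0 0 0.04 -1;0 0 0 0 0 0.03 -1;0 0 0 0 0 0 -1'
```

```text
clock: 9.52
tool_pos: [0.5319, -0.1491, 0.0205]
orientation: [-180.0, -0.0, -176.4]
force: [0.1, -0.2, -4.0]
opening: 0.0117
```

```bash
python3 -m jog '0 0 0 0 0 0.03 -1;0 0 0 0 0 0.02 -1;0 0 0 0 0 0 -1'
```

```text
clock: 9.9
tool_pos: [0.532, -0.1491, 0.0203]
orientation: [-180.0, 0.0, -176.4]
force: [-6.9, 4.2, 16.7]
opening: 0.0122
```

Contact with the mat. I'll ease back about 1 mm, then release.

```bash
python3 -m jog '0 0 0 0 0 -0.03 -1;0 0 0 0 0 0 -0.4;0 0 0 0 0 0 0.2;0 0 0 0 0 0 1;0 0 0 0 0 0 1;0 0 0 0 0 0 1;0 0 0 0 0 0 1'
```

```text
clock: 10.78
tool_pos: [0.5319, -0.1491, 0.0197]
orientation: [-180.0, -0.0, -176.4]
force: [-0.5, 0.1, 0.3]
opening: 0.0661
```

```bash
python3 -m jog '0 0 0 0 0 -0.2 1;0 0 0 0 0 -0.5 1;0 0 0 0 0 -0.8 1;0 0 0 0 0 -1 1;0 0 0 0 0 -1 1;0 0 0 0 0 -0.5 1'; python3 plan.py 0.5 0.0 0.18 -164.8 8
```

```text
clock: 11.52
tool_pos: [0.5328, -0.1492, 0.183]
orientation: [-180.0, 0.2, -176.4]
force: [-0.5, -0.0, -0.1]
opening: 0.0876
from [ 0.5328 -0.1492  0.183 ] [-179.98    0.22 -176.43] rotvec units [-0.01  0.04 -2.03]
-0.00 0.00 -0.25 0.07 0.47 0.01
-0.00 0.00 -0.25 0.06 0.47 0.01
-0.00 0.00 -0.25 0.05 0.47 0.01
-0.00 0.00 -0.25 0.04 0.48 0.01
-0.00 0.00 -0.25 0.03 0.48 0.01
-0.00 0.00 -0.25 0.01 0.48 0.01
-0.00 0.00 -0.25 0.00 0.48 0.01
-0.00 0.00 -0.25 -0.01 0.48 0.01
```

Run:
```python
from h import *
p,d=snap('top','top3');ps,ds=snap('side','side3')
for n in('top','side'):
  for t in('carrier_grip','carrier','bar_a_mid','cover_grip'):
    for r in nets.boxes_of(t,n): print(n,t,round(r['score'],2),np.round(r['location'],4))
a=cv2.resize(p[150:310,180:440,::-1],None,fx=3,fy=3,interpolation=cv2.INTER_CUBIC)
cv2.imwrite('pics/t3c.png',a); cv2.imwrite('pics/s3c.png',cv2.resize(ps[150:350,200:450,::-1],None,fx=3,fy=3,interpolation=cv2.INTER_CUBIC))
W=cloud('top',d)
S=W[190:300,200:305].reshape(-1,3)
for lo,hi in((.056,.068),(.05,.0695)):
    # inside box
    c,s=np.cos(np.radians(15.2)),np.sin(np.radians(15.2));L=(S[:,:2]-[.4793,.134])@np.array([[c,-s],[s,c]])
    m=(S[:,2]>lo)&(S[:,2]<hi)&(abs(L[:,0])<.06)&(abs(L[:,1])<.055)
    r=cv2.minAreaRect(S[m,:2].astype(np.float32));print(m.sum(),r,S[m].mean(0))
S=W[165:280,320:440].reshape(-1,3);m=(S[:,2]>.028)&(S[:,2]<.06);print('cover handle',cv2.minAreaRect(S[m,:2].astype(np.float32)),np.median(S[m,2]),S[m].mean(0))
```

```text
top bar_a_mid 0.63 [ 0.4475 -0.124   0.0014]
top bar_a_mid 0.27 [ 0.5248 -0.1218  0.0077]
top cover_grip 0.82 [ 0.5271 -0.1242  0.0093]
side carrier_grip 0.91 [0.4709 0.134  0.0119]
side carrier 0.76 [0.4749 0.1366 0.0113]
side bar_a_mid 0.59 [0.4454 0.1241 0.0152]
side cover_grip 0.62 [ 0.5247 -0.1526  0.0057]
0 ((0.0, 0.0), (0.0, 0.0), 0.0) [nan nan nan]
0 ((0.0, 0.0), (0.0, 0.0), 0.0) [nan nan nan]
cover handle ((0.5306007266044617, -0.14931026101112366), (0.012205217964947224, 0.07147076725959778), 4.290312767028809) 0.04201808534035556 [ 0.5292842  -0.13993443  0.04141175]<stdin>:14: RuntimeWarning: Mean of empty slice.
  ret = um.true_divide(
```

View pics/t3c.png

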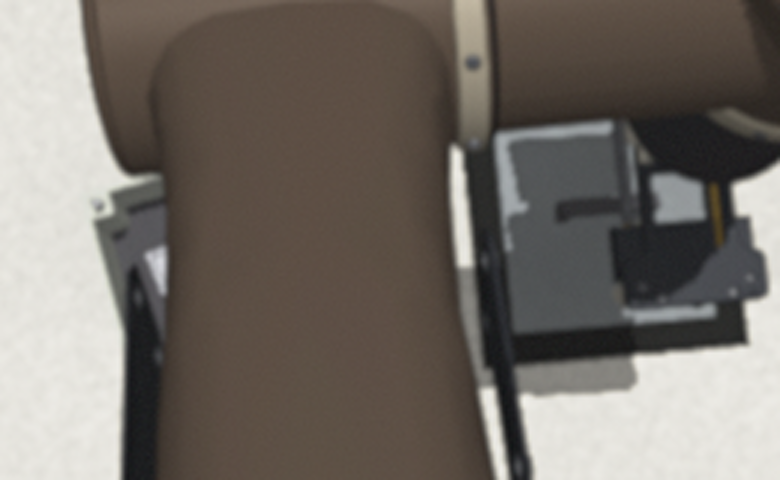

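View pics/s3c.png

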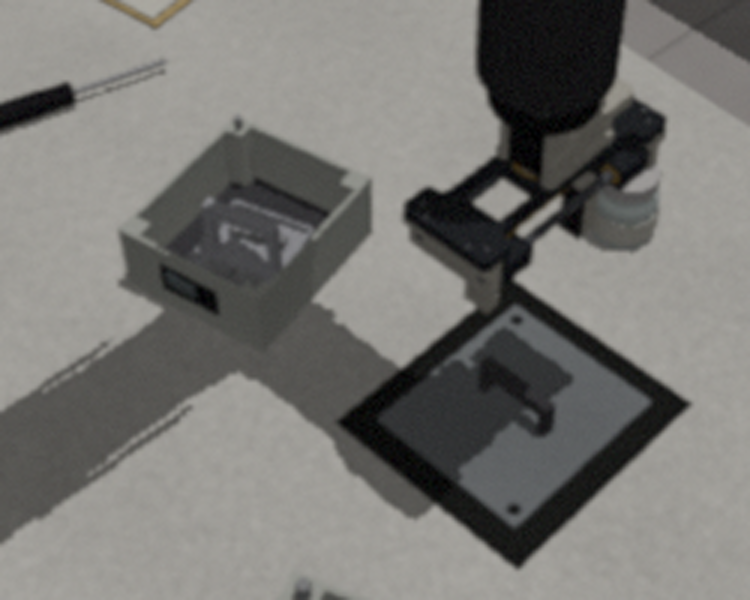

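The cover lies flat on the mat, handle centre about (0.531,-0.149), 2 mm or so from the mat's centre. In the top view the elbow hides the carrier, so I'll try the side depth first.

Run:
```python
from h import *
f=np.load('pics/side3.npz');W=cloud('side',f['d']);p=f['p']
S=W.reshape(-1,3);c,s=np.cos(np.radians(15.2)),np.sin(np.radians(15.2));B=np.array([.4793,.134])
L=(S[:,:2]-B)@np.array([[c,-s],[s,c]])
m=(abs(L[:,0])<.08)&(abs(L[:,1])<.07)
for lo in np.arange(0,.1,.006): print(round(lo,3),(m&(S[:,2]>=lo)&(S[:,2]<lo+.006)).sum(),end=' | ')
m=(abs(L[:,0])<.055)&(abs(L[:,1])<.055)&(S[:,2]>.048)&(S[:,2]<.075)
print();r=cv2.minAreaRect(S[m,:2].astype(np.float32));print(m.sum(),r,S[m].mean(0),S[m,2].min(),S[m,2].max())
q=np.argwhere(m.reshape(480,640));print(q.min(0),q.max(0))
a=p[185:265,230:330,::-1].copy();b=a.copy()
mm=m.reshape(480,640)[185:265,230:330];b[mm]=(0,0,255)
cv2.imwrite('pics/s3d.png',np.hstack([cv2.resize(x,None,fx=4,fy=4,interpolation=cv2.INTER_CUBIC) for x in(a,b)]))
```

```text
0.0 194 | 0.006 442 | 0.012 186 | 0.018 71 | 0.024 35 | 0.03 30 | 0.036 28 | 0.042 33 | 0.048 32 | 0.054 49 | 0.06 91 | 0.066 187 | 0.072 46 | 0.078 9 | 0.084 11 | 0.09 0 | 0.096 0 | 
177 ((0.4698161482810974, 0.13371917605400085), (0.016574203968048096, 0.07422653585672379), 20.722652435302734) [0.46907981 0.13142444 0.06316717] 0.04815662538433857 0.07213172465840015
[216 267] [231 292]
```

View pics/s3d.png

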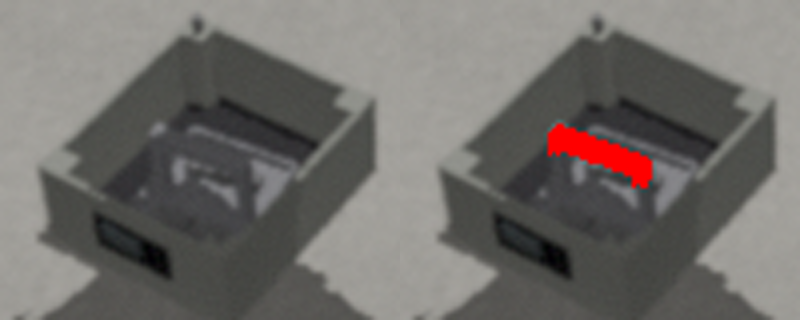

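The handle shows clearly in the side depth (crop 150-250,125-185): centre about (0.470,0.133), yaw about 20.8°, top near z 0.066. All of that agrees with the description. With a half-open jaw there is ample room in the box, so I move above it.

```bash
python3 plan.py 0.4697 0.133 0.15 -159.2 12
```

```text
from [ 0.5316 -0.1491  0.179 ] [-1.8000e+02 -8.0000e-02 -1.7645e+02] rotvec units [ 0.   -0.01 -3.01]
0.00 -0.00 -0.25 0.09 0.59 0.06
0.00 -0.00 -0.25 0.08 0.60 0.06
0.00 -0.00 -0.25 0.06 0.60 0.06
0.00 -0.00 -0.25 0.05 0.60 0.06
0.00 -0.00 -0.25 0.03 0.60 0.06
0.00 -0.00 -0.25 0.02 0.60 0.06
0.00 -0.00 -0.25 0.00 0.60 0.06
0.00 -0.00 -0.25 -0.01 0.60 0.06
0.00 -0.00 -0.25 -0.03 0.60 0.06
0.00 -0.00 -0.25 -0.04 0.60 0.06
0.00 -0.00 -0.25 -0.06 0.60 0.06
0.00 -0.00 -0.25 -0.07 0.60 0.06
```

```bash
python3 -m jog '0 0 -0.25 0.09 0.59 0 0;0 0 -0.25 0.08 0.6 0 0;0 0 -0.25 0.06 0.6 0 0;0 0 -0.25 0.05 0.6 0 0;0 0 -0.25 0.03 0.6 0 0;0 0 -0.25 0.02 0.6 0 0'; python3 -m jog '0 0 -0.25 0 0.6 0 0;0 0 -0.25 -0.01 0.6 0.06 0;0 0 -0.25 -0.03 0.6 0.1 0;0 0 -0.25 -0.04 0.6 0.2 0;0 0 -0.25 -0.06 0.6 0.2 0;0 0 -0.25 -0.07 0.6 0.1 0;0 0 0 0 0 0 0'; python3 plan.py 0.4697 0.133 0.1 -159.2 2;  python3 - <<'E'
from h import *
p,d=snap('side','side4')
cv2.imwrite('pics/s4c.png',cv2.resize(p[130:280,200:370,::-1],None,fx=4,fy=4,interpolation=cv2.INTER_CUBIC))
E
```

```text
clock: 12.78
tool_pos: [0.5006, -0.0074, 0.1794]
orientation: [-180.0, -0.0, -167.8]
force: [0.8, 0.0, 1.2]
opening: 0.0441
clock: 13.65
tool_pos: [0.4695, 0.1339, 0.1527]
orientation: [-180.0, -0.1, -159.1]
force: [-0.6, 0.0, 0.3]
opening: 0.0434
from [0.4695 0.1339 0.1527] [-1.7998e+02 -7.0000e-02 -1.5914e+02] rotvec units [-0.   -0.01  0.01]
-0.00 -0.01 0.01 0.00 -0.01 0.66
-0.00 -0.01 0.01 0.00 -0.01 0.66
```

View pics/s4c.png

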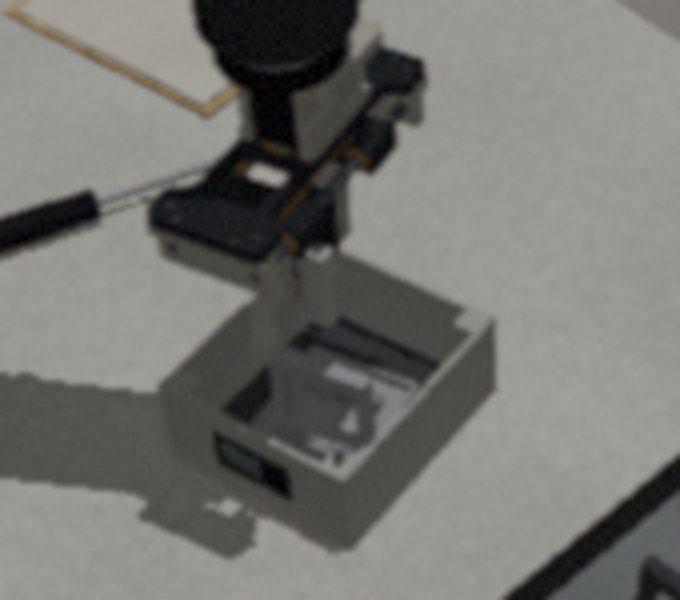

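The gripper is above the box and the carrier handle stands below between the fingers. Descending in two stages.

```bash
python3 -m jog '0 0 0 0 0 0.3 0;0 0 0 0 0 0.5 0;0 0 0 0 0 0.5 0;0 0 0 0 0 0.35 0;0 0 0 0 0 0.2 0;0 0 0 0 0 0 0';python3 - <<'E'
from h import *
p,d=snap('side','side5');p2,d2=snap('top','top5')
cv2.imwrite('pics/s5c.png',np.hstack([cv2.resize(x,None,fx=4,fy=4,interpolation=cv2.INTER_CUBIC) for x in (p[165:285,230:330,::-1],p2[180:300,200:300,::-1])]))
E
```

```text
clock: 14.45
tool_pos: [0.4698, 0.1326, 0.0789]
orientation: [-180.0, -0.1, -159.3]
force: [-0.8, -0.6, -0.1]
opening: 0.0439
```

View pics/s5c.png

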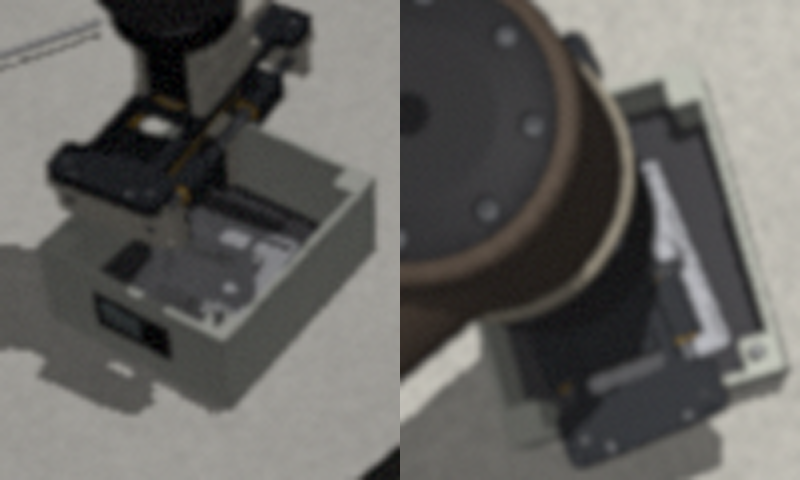

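Both fingertips are inside the rim, around crop (180,240) in the side view, and clear of the walls. Continuing down.

```bash
python3 -m jog '0 0 0 0 0 0.15 0;0 0 0 0 0 0.15 0;0 0 0 0 0 0.15 0;0 0 0 0 0 0 0'; python3 -m jog '0 0 0 0 0 0.2 0;0 0 0 0 0 0.2 0;0 0 0 0 0 0.1 0;0 0 0 0 0 0 0'
```

```text
clock: 15.05
tool_pos: [0.4696, 0.1327, 0.0607]
orientation: [-180.0, -0.1, -159.3]
force: [-0.3, 0.1, 0.1]
opening: 0.044
clock: 15.55
tool_pos: [0.4698, 0.1328, 0.0409]
orientation: [-180.0, -0.1, -159.3]
force: [0.0, 0.1, 0.5]
opening: 0.0437
```

No contact on the way. Closing.

```bash
python3 -m jog '0 0 0 0 0 0 -0.4;0 0 0 0 0 0 -0.6;0 0 0 0 0 0 -0.8;0 0 0 0 0 0 -1;0 0 0 0 0 0 -1;0 0 0 0 0 0 -1;0 0 0 0 0 0 -1'
```

```text
clock: 16.42
tool_pos: [0.4702, 0.1331, 0.0415]
orientation: [180.0, 0.0, -159.3]
force: [0.5, -0.1, 2.7]
opening: 0.0116
```

```bash
python3 -m jog '0 0 0 0 0 -0.05 -1;0 0 0 0 0 -0.1 -1;0 0 0 0 0 -0.15 -1;0 0 0 0 0 -0.2 -1;0 0 0 0 0 -0.2 -1;0 0 0 0 0 -0.1 -1;0 0 0 0 0 0 -1'
```

```text
clock: 17.3
tool_pos: [0.4701, 0.1331, 0.0738]
orientation: [180.0, 0.0, -159.3]
force: [0.1, 0.1, -5.2]
opening: 0.0118
```

```bash
python3 -m jog '0 0 0 0 0 -0.2 -1;0 0 0 0 0 -0.4 -1;0 0 0 0 0 -0.5 -1;0 0 0 0 0 -0.6 -1;0 0 0 0 0 -0.6 -1;0 0 0 0 0 -0.5 -1;0 0 0 0 0 -0.3 -1;0 0 0 0 0 -0.15 -1'; python3 plan.py 0.479 0.134 0.207 -159.3 4
```

```text
clock: 18.3
tool_pos: [0.4699, 0.1329, 0.2038]
orientation: [180.0, 0.0, -159.3]
force: [-0.0, -0.2, -5.0]
opening: 0.0117
from [0.4699 0.1329 0.2038] [ 1.7998e+02  2.0000e-02 -1.5926e+02] rotvec units [0.   0.   0.01]
0.00 0.00 0.00 -0.06 -0.01 -0.02
0.00 0.00 0.00 -0.06 -0.01 -0.02
0.00 0.00 0.00 -0.06 -0.01 -0.02
0.00 0.00 0.00 -0.06 -0.01 -0.02
```

```bash
python3 -m jog '0 0 0 -0.06 0 -0.02 -1;0 0 0 -0.06 -0.02 -0.02 -1;0 0 0 -0.06 -0.02 -0.02 -1;0 0 0 -0.04 0 0 -1;0 0 0 0 0 0 -1;0 0 0 0 0 0 -1;0 0 0 0 0 0 -1;0 0 0 0 0 0 -1'
python3 - <<'E'
from h import *
p,d=snap('side','side6')
for t in('carrier','bar_a_mid','cover_grip'):
    for r in nets.boxes_of(t,'side'): print(t,round(r['score'],2),np.round(r['location'],4))
cv2.imwrite('pics/s6c.png',cv2.resize(p[110:310,190:440,::-1],None,fx=3.2,fy=3,interpolation=cv2.INTER_CUBIC))
W=cloud('side',d)
S=W[150:260,220:330].reshape(-1,3)
m=(S[:,2]>.16)&(S[:,2]<.19)&(abs(S[:,0]-.479)<.08)&(abs(S[:,1]-.134)<.07);print(m.sum(),cv2.minAreaRect(S[m,:2].astype(np.float32)))
A=np.c_[S[m,:2],np.ones(m.sum())];print(np.linalg.lstsq(A,S[m,2],rcond=None)[0],np.percentile(S[m,2],[1,50,99]))
E
```

```text
clock: 19.3
tool_pos: [0.4787, 0.1346, 0.2058]
orientation: [180.0, 0.0, -159.3]
force: [-0.4, -0.5, -3.7]
opening: 0.0116
carrier 0.58 [0.4792 0.1176 0.1701]
bar_a_mid 0.7 [ 0.5242 -0.1512  0.0074]
cover_grip 0.6 [ 0.5248 -0.1538  0.0064]
905 ((0.47810500860214233, 0.13595953583717346), (0.11651443690061569, 0.08750935643911362), 21.33934211730957)
[-0.0016334  -0.02248974  0.17931419] [0.16894707 0.17464604 0.1860139 ]
```

View pics/s6c.png

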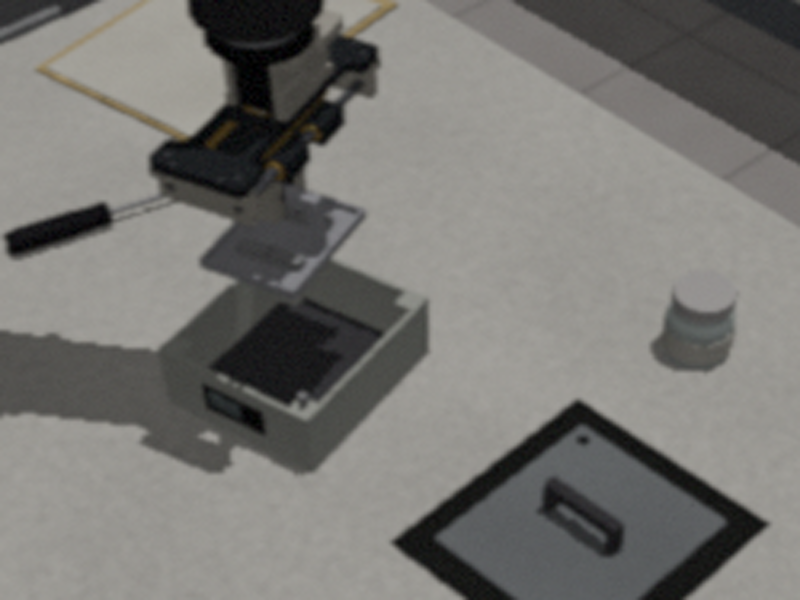

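The tray hangs level above the box and the cover lies on the mat. One close look for the two bars.

Run:
```python
from h import *
from scipy.spatial.transform import Rotation as Ro
p=np.load('pics/side6.npz')['p']
c=p[165:250,235:330,::-1]; c=np.clip(c.astype(float)*1.8,0,255).astype(np.uint8)
for x in(-.035,.035):
    R=Ro.from_euler('z',20.8,degrees=True); P=[R.apply([x,y,0])+[.4787,.1346,.181] for y in(-.0275,.0275)]
    print(w2px('side',P).round(0).tolist(), ((w2px('side',P)-[235,165])*7).round().tolist())
cv2.imwrite('pics/s6d.png',cv2.resize(c,None,fx=7,fy=7,interpolation=cv2.INTER_CUBIC))
```

```text
[[280.0, 200.0], [261.0, 193.0]] [[318.0, 243.0], [182.0, 193.0]]
[[295.0, 182.0], [276.0, 176.0]] [[420.0, 120.0], [287.0, 74.0]]
```

View pics/s6d.png

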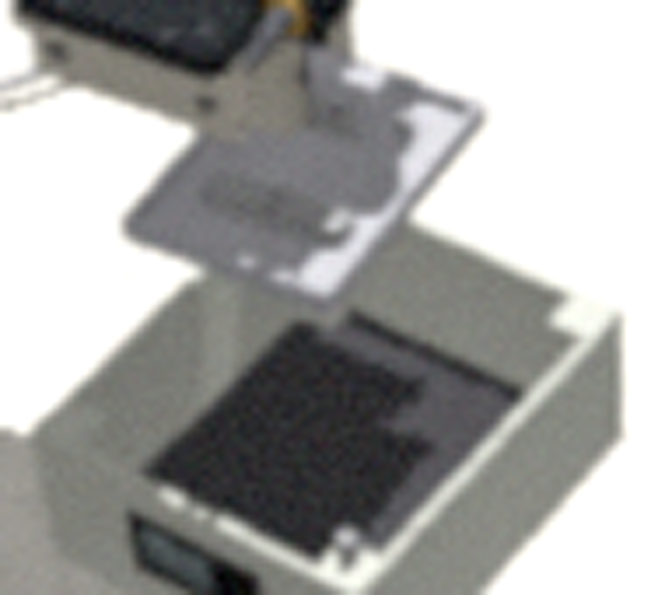

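Bar A lies in the tray at (270,210). Bar B's end shows at (350,120), partly behind the finger. The box floor is empty. Handing in.

Run:
```python
from h import *
o=ctrl.get_obs();print(o['clock'],o['tool_pos'],o['orientation'],np.abs(o['qvel']).max(),o['opening'],o['force'])
print(ctrl.close_job())
```

```text
19.5 [0.47877219 0.13453735 0.20580088] [-1.79999568e+02  3.45573083e-03 -1.59256037e+02] 0.08945878800823467 0.011635438960531595 [ 0.48424702  0.34669253 -3.53454252]
the job is handed in; nothing more can be done
None
```

I handed the job in at 19.5 s, with the cover on the mat and the carrier held above the box; the system gave no verdict.

- **Cover:** I lifted it straight off the pins and laid it handle up on the mat. Its handle centre measured about 2 mm from the mat's centre, and it looked flat in the pictures. On touchdown the wrist force briefly read about 17 N upward, and I eased back before letting go.
- **Carrier:** I gripped it by its handle at an opening of 11.6 mm and lifted it level. It is held still at (0.479, 0.134), within 1–2 mm of the box's centre, and its underside is about 10 cm above the rim. In the last picture it hung clear of the box and the cover.
- **Tilt check:** A plane fit to the tray surface gave about 0.02 rad. The wrist was exactly vertical.
- **Bars:** Bar A is clearly in the tray. Bar B is mostly hidden behind a finger, with only what looks like its end showing. The box floor that can be seen is empty, and the wrist carries about 3.5 N, close to the expected weight of the tray with both bars, though the readings varied from 3.5 to 5.2 N.
- **Detections that disagreed:** In the last picture the network reported a bar at the cover's position. I took that as a false detection, because the picture shows only the cover there.
- **Bystanders:** The arm never went near the weight, screwdriver or jar. The jar and screwdriver still looked in place in the last picture; I did not measure any of the three again.

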